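# Line up the sanding drums by diameter

## Robot

A 6-joint arm with a two-finger parallel gripper is mounted at the origin on the work surface. World frame = base frame: x ahead of the robot, y to its left, z up, the work surface at z = 0. Lengths are in mm, angles in rad, forces in N, time in s.
With the tool pointing down it reaches from about 275 to 750 mm from the base axis. Payload 10.2 kg.
Tool frame: the origin (TCP) lies between the finger pads; the fingertips stand 11 mm ahead of it and the grasp point (between the pads) lies 8 mm behind it; z points along the fingers, y is the line along which they close (so a half turn about z gives the same grasp; the last joint's range is limited). The gripper opens to 85 mm and grips with 20 to 120 N. Pads are 22 mm wide; open, the fingers measure 114 mm over their backs; the gripper's body (76 mm by 85 mm) begins 54 mm behind the grasp point. The pads swing forward as they close: fully open they stand 13 mm farther back than shut.
Start: joints at [-1.416, 0.313, 1.498, -0, 1.331, -0.223], TCP at [193.648, -487.987, 242.294] pointing down, gripper open.
Joint ranges: [-2.94, 2.94], [-0.97, 2.17], [0.19, 2.56], [-1.23, 4.37], [0.02, 3.11], [-2.88, 2.88]. Speed limits (rad/s): [2.39, 2.39, 3.01, 3.14, 3.14, 3.14].

## Interface

Orientations are given as a unit quaternion [w, x, y, z].
In Python, from rig import sense, eyes, finish_job gives the robot as it stands.
- The arm moves only by the shell command python3 -m jog 'ROWS' [FORCE]. ROWS is JSON, a list of rows, each a list of 7 numbers: the shift along the tool's x, y, z in m, then the turn, a rotation vector about the tool's x, y, z in rad, then the finger opening in m, from 0 to 0.0854. In form: [[dx, dy, dz, rx, ry, rz, gripper], ...]. A call has 1 to 5 rows; each row shifts and turns the commanded pose from where the row before left it, along the tool's axes as they then stand; what a row does not reach is not made up. A row lasts 1/10 s, in which the tool goes at most 50 mm and 8.59 degrees, less where a joint would pass 70% of its speed; a pose out of reach is approached as far as the arm can. A call is refused whole if a number of a shift passes 0.05 or a number of a turn 0.15, either way. A call with a gripper value outside its range is refused whole. The fingers move at their own pace and stop on an object; FORCE is the grip in N (left out, the last holds). Time passes only in rows, so rows that do not move let the fingers close. It gives the time, the measured TCP pose, the force, the opening and the grip force at its end, in the units of the state.
- sense(): the state, without advancing time (a new reading comes with each control period).
- eyes.capture(name): name is "scene" or "side" or "wrist"; returns the picture (480x640x3 uint8, red, green, blue); there is no depth.
- eyes.calibration(name): a dict with "fx", "fy", "cx", "cy" (pixels), "cam_to_world" (4x4, takes a point from camera to world coordinates); the wrist camera has in their place "mount" (4x4, takes a point from camera to tool coordinates, whose origin is the TCP and whose axes are the flange's). Camera axes: x right, y down, z forward; pixel columns grow to the right and rows downward; lengths in mm; the calibration is good to about 2 mm. A picture is of the moment at which its call begins: read the wrist's pose just before it. calibration takes no time and is no camera call.
- finish_job(): hands the job in; it is judged then, once.
The state is a dict: "time_s": time; "joints": joint angles; "dq": joint speeds; "tau": joint torques, N m; "eef_pos": TCP position; "ee_rot": TCP orientation; "force": force on the tool from outside, world axes, zero at the start; "wrist_torque": the same for the moment, N m; "grip_width": opening from 0.0 (shut) to 1.0 (fully open); "grip_force": force on a finger pad.
Only numpy, scipy, OpenCV 4.12 (cv2) and the standard library are available. Lean on these libraries where they do the work, as an engineer would, in place of code of your own. Each camera call takes 0.05 s, during which the arm holds its last target. There are 200 camera calls.

## Task

Line up the four sanding drums on the wooden rack in order of diameter, one centred on each green felt pad: the thinnest on the pad next to the red end block, then ever wider ones, the widest at the far end. Each drum must stand upright with its nut on top, and the yellow glue bottle must be left standing where it is.

Things in the scene. Friction and masses are not known exactly. Their poses are not given: they have to be found in the camera images.
- drum_26: the thinnest of four loose sanding drums: upright brown abrasive cylinder, 26 mm in diameter and 50 mm tall, with a black rubber top face carrying a steel nut 10 mm across and 6 mm high; stands on the table. Origin: centre of its flat underside, z up its axis (round, so its yaw does not matter). Under 0.35 kg
- drum_38: the second thinnest of four loose sanding drums: upright brown abrasive cylinder, 38 mm in diameter and 50 mm tall, with a black rubber top face carrying a steel nut 10 mm across and 6 mm high; stands on the table. Origin: centre of its flat underside, z up its axis (round, so its yaw does not matter). Under 0.35 kg
- drum_50: the second widest of four loose sanding drums: upright brown abrasive cylinder, 50 mm in diameter and 50 mm tall, with a black rubber top face carrying a steel nut 10 mm across and 6 mm high; stands on the table. Origin: centre of its flat underside, z up its axis (round, so its yaw does not matter). Under 0.35 kg
- drum_62: the widest of four loose sanding drums: upright brown abrasive cylinder, 62 mm in diameter and 50 mm tall, with a black rubber top face carrying a steel nut 10 mm across and 6 mm high; stands on the table. Origin: centre of its flat underside, z up its axis (round, so its yaw does not matter). Under 0.35 kg
- pad_a: green felt pad, 74 mm in diameter, 3 mm thick; one of four alike, fixed in a straight row at 90 mm spacing on a fixed pale wooden rack board (90 x 440 mm, 12 mm thick). Row order a, b, c, d; this one is at one end. Its y axis runs along the row from d to a, x across it, away from the robot. Origin: centre of its underside; its upper face is 15 mm above the table
- pad_b: green felt pad, 74 mm in diameter, 3 mm thick; one of four alike, fixed in a straight row at 90 mm spacing on a fixed pale wooden rack board (90 x 440 mm, 12 mm thick). Row order a, b, c, d; this one is next to pad_a. Its y axis runs along the row from d to a, x across it, away from the robot. Origin: centre of its underside; its upper face is 15 mm above the table
- pad_c: green felt pad, 74 mm in diameter, 3 mm thick; one of four alike, fixed in a straight row at 90 mm spacing on a fixed pale wooden rack board (90 x 440 mm, 12 mm thick). Row order a, b, c, d; this one is next to pad_d. Its y axis runs along the row from d to a, x across it, away from the robot. Origin: centre of its underside; its upper face is 15 mm above the table
- pad_d: green felt pad, 74 mm in diameter, 3 mm thick; one of four alike, fixed in a straight row at 90 mm spacing on a fixed pale wooden rack board (90 x 440 mm, 12 mm thick). Row order a, b, c, d; this one is at the other end. Its y axis runs along the row from d to a, x across it, away from the robot. Origin: centre of its underside; its upper face is 15 mm above the table
- red_end: fixed bright red block, 60 x 26 mm and 22 mm high, on one end of the rack board, 65 mm beyond the last pad's centre; it may be at either end (the other end has a similar plain wooden block). Origin: centre of its underside, 12 mm above the table
- glue_bottle: small loose yellow glue bottle with an orange nozzle, standing upright near the drums, 42 mm in diameter and 108 mm tall; to be left alone. Origin: centre of its underside
Not all that is in view belongs to the job. What is shaped like the drum_50 but blue or pink is not meant.

How it is judged:
By the outcome, as a careful person would: the job done as asked, in the order asked, and still so for the second after the job is handed in, with the robot touching nothing.
It also fails if it takes over 112 s, if anything falls off the work surface, if the arm or the gripper's body presses on something with over 40 N, if the wrist force passes 120 N, or if a joint passes its speed limit or range.

## Working session

There is one attempt and no reset: what is moved stays moved. The work goes in short steps, Python scripts to look and compute and a shell command to move; the robot and the scene stay as the last step left them, time stands still between calls to the robot, and variables do not carry over. Pictures are saved under pics/ and viewed, at most 14 in all, crops included, and the job is handed in when it is done.

```bash
mkdir -p pics; ls
python3 - <<'E'
from rig import sense, eyes
import cv2
print(sense())
for n in ("scene","side"):
    im=eyes.capture(n); cv2.imwrite(f"pics/{n}0.png",im[:,:,::-1])
    c=eyes.calibration(n); print(n,c)
print(eyes.calibration("wrist"))
E
```

```text
pics
{'time_s': 0.0, 'joints': array([-1.41640581e+00,  3.13461535e-01,  1.49850778e+00, -2.60151194e-05,
        1.33101270e+00, -2.23394790e-01]), 'dq': array([-0.00083103, -0.00017682, -0.00046733, -0.00071942,  0.00076881,
        0.00114902]), 'tau': array([ 9.24233827e-04, -4.12265396e+01, -2.59744585e+01, -1.22190795e-04,
        4.14663096e-03, -9.41474354e-06]), 'eef_pos': array([ 193.59529524, -487.70817424,  241.70256324]), 'ee_rot': array([-6.94700711e-04,  9.82211946e-01,  1.87774360e-01,  1.13373936e-05]), 'force': array([0.10699128, 0.03791522, 0.74152667]), 'wrist_torque': array([-0.01651161, -0.03720926, -0.01721506]), 'grip_force': 0.0, 'grip_width': 0.998570444706858}
scene {'fx': 616.1139208440919, 'fy': 616.1139208440919, 'cx': 324.7153009584194, 'cy': 244.33356163556127, 'cam_to_world': array([[ 8.76873808e-01,  2.97579107e-01, -3.77543375e-01,
         1.00761160e+03],
       [ 4.80422759e-01, -5.14828997e-01,  7.10031743e-01,
        -9.53928396e+02],
       [ 1.69203345e-02, -8.03988668e-01, -5.94403839e-01,
         8.32094522e+02],
       [ 0.00000000e+00, 
[... 280 characters left out ...]
6.23816832e-01,  5.80994146e-01, -5.22779458e-01,
         4.52581881e+02],
       [ 3.26083811e-03, -6.66942684e-01, -7.45101888e-01,
         7.54178460e+02],
       [ 0.00000000e+00,  0.00000000e+00,  0.00000000e+00,
         1.00000000e+00]])}
{'fx': 353.1023375853186, 'fy': 353.1023375853186, 'cx': 317.5094640944149, 'cy': 242.48908669256406, 'mount': array([[-6.20132315e-04, -9.54017485e-01, -2.99750320e-01,
         7.60956173e+01],
       [ 9.99999172e-01, -2.53593281e-04, -1.26171467e-03,
         3.27637428e-01],
       [ 1.12768319e-03, -2.99750854e-01,  9.54016852e-01,
        -1.32257010e+02],
       [ 0.00000000e+00,  0.00000000e+00,  0.00000000e+00,
         1.00000000e+00]])}
```

View pics/scene0.png

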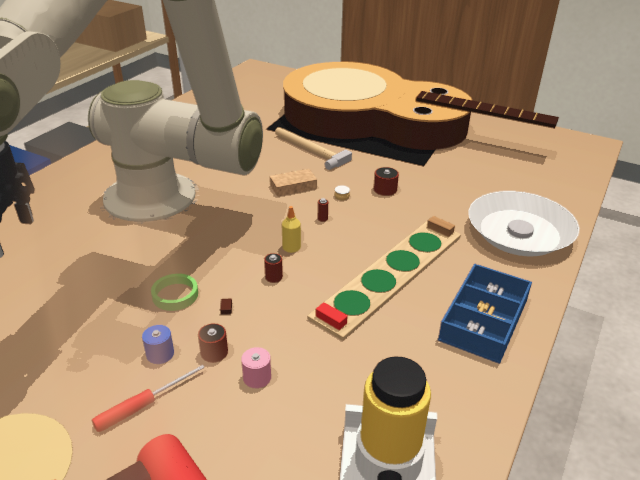

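View pics/side0.png

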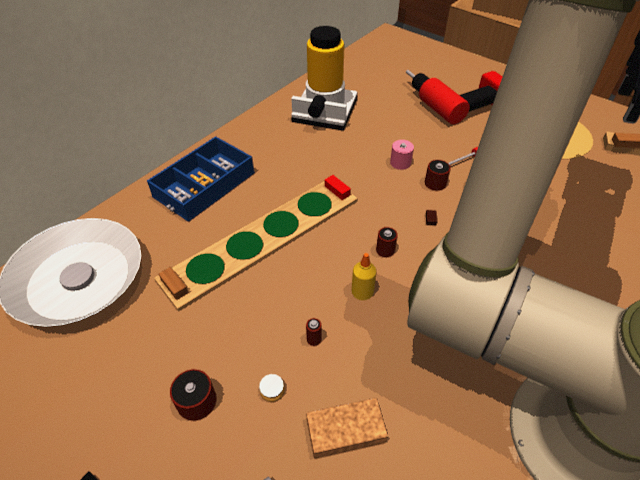

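The scene view shows:
- Brown drums at (323,209), (273,268), (213,343) and (386,181), which look like 26, 38, 50 and 62 mm.
- Blue (158,344) and pink (256,367) decoys.
- The red block at (331,316), at the near end of the rack, and the glue bottle at (291,232).

In the side view the drums are at (314,331), (387,241), (437,174) and (193,393), and the red block is at (337,187).

```bash
cat > h.py <<'E'
import numpy as np, cv2
from rig import sense, eyes
from scipy.spatial.transform import Rotation as R
def pose():
    s=sense(); q=s["ee_rot"]; T=np.eye(4)
    T[:3,:3]=R.from_quat([q[1],q[2],q[3],q[0]]).as_matrix(); T[:3,3]=s["eef_pos"]; return T
def cam(n,T=None):
    c=eyes.calibration(n); return c,(c["cam_to_world"] if n!="wrist" else T@c["mount"])
def ray(cm,uv):
    c,M=cm; d=M[:3,:3]@[(uv[0]-c["cx"])/c["fx"],(uv[1]-c["cy"])/c["fy"],1]; return M[:3,3],d/np.linalg.norm(d)
def onz(cm,uv,z):
    o,d=ray(cm,uv); return o+d*(z-o[2])/d[2]
def tri(rs):
    A=sum(np.eye(3)-np.outer(d,d) for o,d in rs); b=sum((np.eye(3)-np.outer(d,d))@o for o,d in rs)
    p=np.linalg.solve(A,b); return p,max(np.linalg.norm(np.cross(p-o,d)) for o,d in rs)
def blobs(mask,amin):
    n,l,st,ce=cv2.connectedComponentsWithStats(mask.astype(np.uint8)); return [(tuple(ce[i].round(1)),st[i].tolist()) for i in range(1,n) if st[i][4]>=amin]
def green(im):
    h=cv2.cvtColor(im,cv2.COLOR_RGB2HSV); return (h[...,0]>60)&(h[...,0]<90)&(h[...,1]>120)
def red(im):
    i=im.astype(int); return (i[...,0]>150)&(i[...,1]<60)&(i[...,2]<60)
def yellow(im):
    h=cv2.cvtColor(im,cv2.COLOR_RGB2HSV); return (h[...,0]>20)&(h[...,0]<32)&(h[...,1]>150)&(h[...,2]>90)
def nut(im,uv,r=16):
    # bright, unsaturated spot near the drum's top
    u,v=map(int,uv); c=im[v-r:v+r,u-r:u+r].astype(int)
    m=(c.min(2)>85)&(c.max(2)-c.min(2)<45)
    b=blobs(m,2); b.sort(key=lambda t:np.hypot(t[0][0]-r,t[0][1]-r))
    return [(t[0][0]+u-r,t[0][1]+v-r,t[1][4]) for t in b[:3]]
E
python3 - <<'E'
from h import *
S=cv2.imread("pics/scene0.png")[:,:,::-1]; D=cv2.imread("pics/side0.png")[:,:,::-1]
cs,cd=cam("scene"),cam("side")
g={"26":((323,202),(314,324)),"38":((273,259),(388,232)),"50":((212,331),(437,164)),"62":((387,172),(190,387))}
for k,(a,b) in g.items():
    na,nb=nut(S,a),nut(D,b); print(k,na,nb)
    if na and nb: print("  ",[x.round(1) for x in map(np.array,tri([ray(cs,na[0]),ray(cd,nb[0])]))])
for n,I,c in(("scene",S,cs),("side",D,cd)):
    print(n,"pads",[(p,onz(c,p,15).round(0)[:2]) for p,s in blobs(green(I),250)])
    print("red",[(p,s,onz(c,p,28).round(0)[:2]) for p,s in blobs(red(I),100)])
    print("yel",[(p,s) for p,s in blobs(yellow(I),150)])
cr=lambda I,u,v:cv2.resize(I[v-45:v+45,u-60:u+60],(390,290),interpolation=cv2.INTER_CUBIC)
cv2.imwrite("pics/crop.png",np.vstack([np.hstack([cr(S,300,235),cr(S,200,340)]),np.hstack([cr(S,386,181),cr(D,380,240)])])[:,:,::-1])
E
```

```text
26 [(np.float64(322.9), np.float64(200.1), 28), (np.float64(336.8), np.float64(189.4), 25)] [(np.float64(313.2), np.float64(323.6), 58)]
   [array([423.7, 130.5,  51.5]), np.float64(0.1)]
38 [(np.float64(272.7), np.float64(257.1), 42)] [(np.float64(387.5), np.float64(232.9), 43)]
   [array([ 439.9, -114.1,   51.3]), np.float64(0.1)]
50 [(np.float64(211.4), np.float64(331.5), 60)] [(np.float64(439.0), np.float64(165.5), 30), (np.float64(450.7), np.float64(162.6), 9)]
   [array([ 462.4, -351.2,   51. ]), np.float64(0.2)]
62 [(np.float64(386.6), np.float64(171.2), 27)] [(np.float64(189.6), np.float64(387.3), 76)]
   [array([498.2, 331.3,  52.1]), np.float64(0.0)]
scene pads [((np.float64(424.8), np.float64(241.6)), array([679., 144.])), ((np.float64(402.6), np.float64(260.2)), array([662.,  56.])), ((np.float64(378.2), np.float64(280.3)), array([645., -32.])), ((np.float64(351.9), np.float64(302.1)), array([ 628., -120.]))]
red []
yel [((np.float64(290.5), np.float64(236.4)), [282, 217, 18, 35, 472]), ((np.float64(389.4), np.float64(400.0)), [365, 373, 63, 40, 382])]
side pads [((np.float64(314.0), np.float64(203.8)), array([ 624., -114.])), ((np.float64(280.4), np.float64(223.6)), array([642., -27.])), ((np.float64(244.0), np.float64(245.1)), array([659.,  62.])), ((np.float64(204.6), np.float64(268.2)), array([676., 150.]))]
red [((np.float64(493.2), np.float64(77.2)), [482, 71, 21, 16, 175], array([ 544., -803.])), ((np.float64(441.8), np.float64(94.2)), [421, 78, 46, 36, 768], array([ 613., -638.])), ((np.float64(337.2), np.float64(184.1)), [325, 175, 26, 19, 219], array([ 615., -183.]))]
yel [((np.float64(362.8), np.float64(280.0)), [352, 263, 24, 36, 556])]
```

View pics/crop.png

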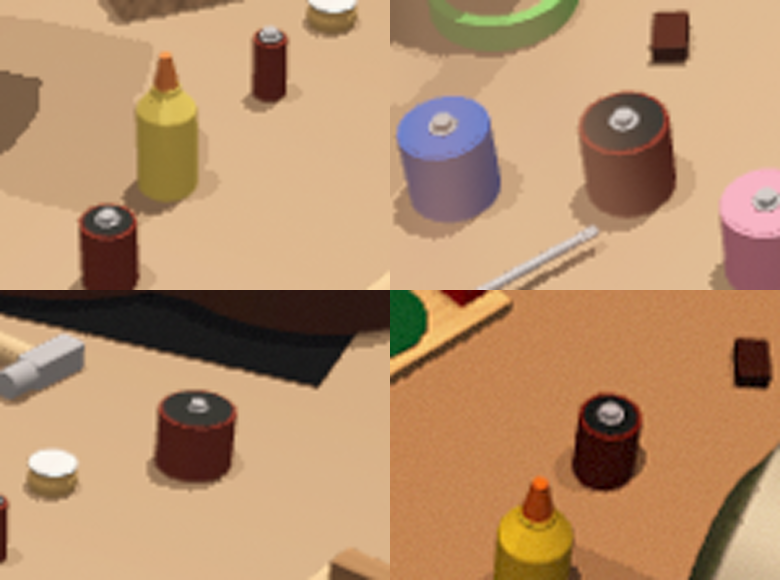

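The crops confirm the identities: brown drums with black tops and nuts. Blue and pink are rejected by colour, and the dark cube at (227,306) isn't a drum. The four have clearly different diameters. The red block is at the low-y end, so the pads from there take 26, 38, 50 and 62. I'll turn the tool so its x runs along world +y, then go above drum_50.

```bash
python3 -m jog '[[0,0,0,0,0,-0.149,0.085],[0,0,0,0,0,-0.149,0.085],[0,0,0,0,0,-0.149,0.085],[0,0,0,0,0,-0.149,0.085],[0,0,0,0,0,-0.149,0.085]]' 40
python3 -m jog '[[0,0,0,0,0,-0.149,0.085],[0,0,0,0,0,-0.149,0.085],[0,0,0,0,0,-0.149,0.085],[0.020,0.038,0.006,0,0,0,0.085],[0.020,0.038,0.006,0,0,0,0.085]]'
python3 -m jog '[[0.020,0.038,0.006,0,0,0,0.085],[0.020,0.038,0.006,0,0,0,0.085],[0.020,0.038,0.006,0,0,0,0.085],[0.020,0.038,0.006,0,0,0,0.085],[0.020,0.038,0.006,0,0,0,0.085]]'
python3 -m jog '[[0,0,0,0,0,0,0.085],[0,0,0,0,0,0,0.085]]'
python3 - <<'E'
from h import *
T=pose(); im=eyes.capture("wrist"); cv2.imwrite("pics/w1.png",im[:,:,::-1]); print(T.round(3))
c=cam("wrist",T); P=np.linalg.inv(c[1])@[462,-351,54,1]; print("expect nut px",c[0]["fx"]*P[0]/P[2]+c[0]["cx"],c[0]["fy"]*P[1]/P[2]+c[0]["cy"])
E
```

```text
time_s: 0.6
eef_pos: [193.6, -487.8, 242.0]
ee_rot: [-0.0, 0.845, 0.535, 0.0]
force: [-0.1, 0.8, 0.5]
grip_width: 0.994
grip_force: 0.0
time_s: 1.1
eef_pos: [270.0, -447.7, 229.8]
ee_rot: [-0.0, 0.708, 0.706, 0.0]
force: [0.4, -0.7, -0.6]
grip_width: 0.996
grip_force: 0.0
time_s: 1.6
eef_pos: [461.2, -347.1, 199.8]
ee_rot: [-0.0, 0.707, 0.707, -0.0]
force: [-0.3, -0.6, -0.1]
grip_width: 0.992
grip_force: 0.0
time_s: 1.8
eef_pos: [460.0, -347.7, 199.7]
ee_rot: [-0.001, 0.707, 0.707, -0.0]
force: [-1.0, 0.0, 0.0]
grip_width: 0.995
grip_force: 0.0
[[-1.00000e-03  1.00000e+00 -1.00000e-03  4.60038e+02]
 [ 1.00000e+00  1.00000e-03  1.00000e-03 -3.47677e+02]
 [ 1.00000e-03 -1.00000e-03 -1.00000e+00  1.99710e+02]
 [ 0.00000e+00  0.00000e+00  0.00000e+00  1.00000e+00]]
expect nut px 320.7477050052608 233.8197907120916
```

View pics/w1.png

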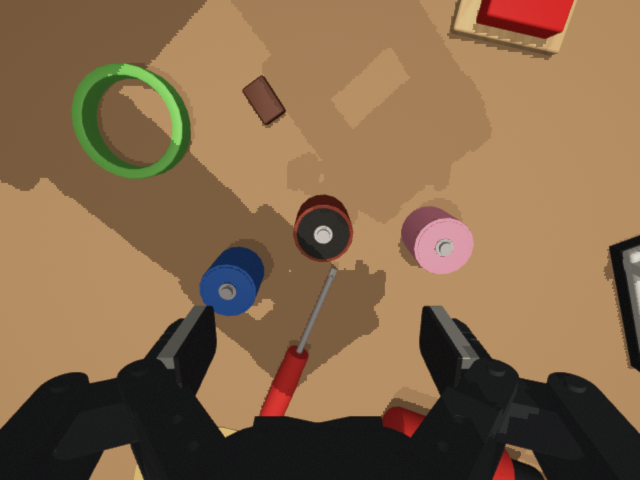

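The wrist view has drum_50's nut at (323,235), about where predicted, with blue at (228,291), pink at (445,246), and the screwdriver tip clear of both finger lanes. I'll descend partway and measure from this second height as well.

```bash
python3 -m jog '[[0,0,0.030,0,0,0,0.085],[0,0,0.030,0,0,0,0.085],[0,0,0,0,0,0,0.085]]'
python3 - <<'E'
from h import *
im0=cv2.imread("pics/w1.png")[:,:,::-1]; T0=np.array([[-1e-3,1,-1e-3,460.04],[1,1e-3,1e-3,-347.68],[1e-3,-1e-3,-1,199.71],[0,0,0,1]])
a=nut(im0,(323,235),20); T=pose(); im=eyes.capture("wrist"); cv2.imwrite("pics/w2.png",im[:,:,::-1]); c=cam("wrist",T)
P=np.linalg.inv(c[1])@[462,-351,54,1]; e=(c[0]["fx"]*P[0]/P[2]+c[0]["cx"],c[0]["fy"]*P[1]/P[2]+c[0]["cy"])
b=nut(im,e,30); print(a,e,b,T[:3,3]); print(tri([ray(cam("wrist",T0),a[0]),ray(c,b[0])]),onz(c,b[0],56),onz(cam("wrist",T0),a[0],56))
E
```

```text
time_s: 2.15
eef_pos: [457.6, -347.8, 137.1]
ee_rot: [-0.003, 0.708, 0.706, 0.0]
force: [-0.4, 0.2, 0.0]
grip_width: 0.997
grip_force: 0.0
[(np.float64(322.8), np.float64(234.2), 279)] (np.float64(325.6633991743646), np.float64(260.59082563235927)) [(np.float64(328.4), np.float64(260.7), 410)] [ 457.57612792 -347.7909582   137.13110581]
(array([ 463.77436856, -351.96054051,   51.60657816]), np.float64(0.0651027086764256)) [ 463.72571281 -350.34926695   56.        ] [ 463.65071816 -350.71540591   56.        ]
```

drum_50 is at (463.7,-350.6), which agrees with the scene and side cameras. Next I'll centre over it, go down and grasp.

```bash
python3 -m jog '[[-0.0028,0.006,0.028,0,0,0,0.085],[0,0,0.028,0,0,0,0.085],[0,0,0.028,0,0,0,0.085],[0,0,0.028,0,0,0,0.085],[0,0,0,0,0,0,0.085]]'
python3 -m jog '[[0,0,0,0,0,0,0.085],[0,0,0,0,0,0,0.085]]'
```

```text
time_s: 2.7
eef_pos: [464.7, -350.9, 27.1]
ee_rot: [-0.002, 0.708, 0.706, 0.0]
force: [-0.5, -0.2, -0.1]
grip_width: 0.996
grip_force: 0.0
time_s: 2.9
eef_pos: [466.5, -352.3, 30.8]
ee_rot: [0.002, 0.708, 0.707, -0.0]
force: [0.4, 0.1, 0.2]
grip_width: 0.997
grip_force: 0.0
```

```bash
python3 -m jog '[[0.0014,-0.0025,0.006,0,0,0,0.085],[0,0,0,0,0,0,0.085],[0,0,0,0,0,0,0.085]]'
python3 -m jog '[[0,0,0,0,0,0,0.04],[0,0,0,0,0,0,0.04],[0,0,0,0,0,0,0.04],[0,0,0,0,0,0,0.04],[0,0,0,0,0,0,0.04]]' 40
python3 -m jog '[[0,0,0,0,0,0,0.04],[0,0,0,0,0,0,0.04]]'
```

```text
time_s: 3.2
eef_pos: [463.3, -349.7, 22.6]
ee_rot: [0.0, 0.707, 0.707, -0.0]
force: [-0.2, 0.1, 0.6]
grip_width: 0.995
grip_force: 0.0
time_s: 3.7
eef_pos: [463.5, -349.8, 22.6]
ee_rot: [0.0, 0.707, 0.707, -0.0]
force: [0.1, 0.2, 4.3]
grip_width: 0.577
grip_force: 41.7
time_s: 3.9
eef_pos: [463.5, -349.8, 22.6]
ee_rot: [0.0, 0.707, 0.707, -0.0]
force: [-0.2, -0.3, 5.3]
grip_width: 0.576
grip_force: 41.8
```

The grip holds at 49 mm. Now lift and go toward the rack, looking at the pads on the way.

```bash
python3 -m jog '[[0,0,-0.025,0,0,0,0.04],[0,0,-0.045,0,0,0,0.04],[0,0,-0.045,0,0,0,0.04],[0.036,0.022,-0.01,0,0,0,0.04],[0.036,0.022,-0.01,0,0,0,0.04]]'
python3 -m jog '[[0.036,0.022,-0.01,0,0,0,0.04],[0.036,0.022,-0.01,0,0,0,0.04],[0.036,0.022,-0.01,0,0,0,0.04],[0.036,0.022,-0.01,0,0,0,0.04],[0.036,0.022,-0.01,0,0,0,0.04]]'
python3 -m jog '[[0.02,0.01,0,0,0,0,0.04],[0,0,0,0,0,0,0.04],[0,0,0,0,0,0,0.04],[0,0,0,0,0,0,0.04]]'
cat > padlook.py <<'E'
from h import *
import sys
T=pose(); im=eyes.capture("wrist"); cv2.imwrite(f"pics/{sys.argv[1]}.png",im[:,:,::-1]); c=cam("wrist",T); np.save(f"pics/{sys.argv[1]}.npy",T)
print(T[:3,3].round(1))
for p,s in blobs(green(im),300): print(p,s,onz(c,p,15).round(1))
for p,s in blobs(red(im),300): print("red",p,s,onz(c,p,34).round(1))
E
python3 padlook.py w3
```

```text
time_s: 4.4
eef_pos: [507.5, -277.3, 158.0]
ee_rot: [0.0, 0.708, 0.706, 0.0]
force: [1.4, 0.1, -2.5]
grip_width: 0.58
grip_force: 42.4
time_s: 4.9
eef_pos: [617.9, -96.1, 206.9]
ee_rot: [-0.001, 0.707, 0.707, -0.0]
force: [1.0, 0.2, -1.5]
grip_width: 0.578
grip_force: 42.4
time_s: 5.3
eef_pos: [627.0, -78.7, 206.7]
ee_rot: [-0.0, 0.708, 0.706, -0.0]
force: [0.0, 0.3, -2.1]
grip_width: 0.576
grip_force: 42.4
[627.  -78.7 206.7]
(np.float64(381.5), np.float64(53.2)) [343, 5, 62, 97, 2795] [679.2  59.2  15. ]
(np.float64(338.4), np.float64(165.1)) [299, 124, 80, 80, 4686] [645.1 -31.   15. ]
(np.float64(319.4), np.float64(242.0)) [283, 221, 73, 46, 2167] [ 628.  -103.4   15. ]
```

View pics/w3.png

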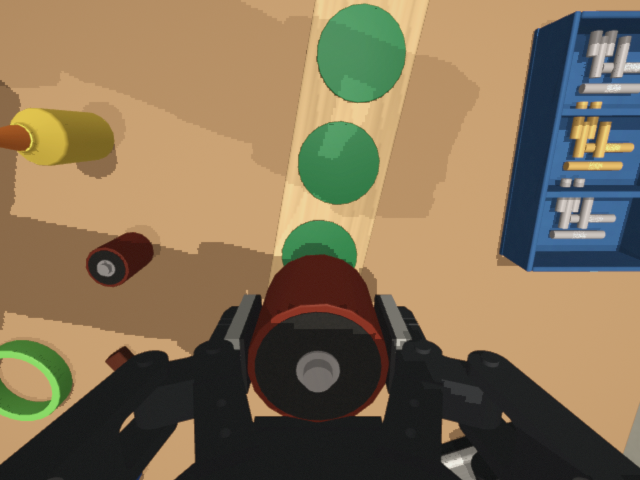

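The view shows the held drum upright. Pad d is partly hidden at (319,245), c is at (339,162) and b is at (362,53), where my mask cut off its lit part. I'll loosen the mask, step ahead, and measure b and a from two places.

```bash
python3 -m jog '[[0.04,0.009,0,0,0,0,0.04],[0.04,0.009,0,0,0,0,0.04],[0,0,0,0,0,0,0.04],[0,0,0,0,0,0,0.04]]'
sed -i 's/^def green.*//; s/^    h=.*(h\[...,0\]>60).*$//' h.py
cat >> h.py <<'E'
def green(im):
    i=cv2.medianBlur(np.ascontiguousarray(im),3).astype(int); return (i[...,1]>1.3*i[...,0])&(i[...,1]>1.15*i[...,2])&(i[...,1]>45)
E
sed -i 's/^T=pose.*/if len(sys.argv)>2: T=np.load(f"pics\/{sys.argv[1]}.npy"); im=cv2.imread(f"pics\/{sys.argv[1]}.png")[:,:,::-1]; c=cam("wrist",T)\nelse:\n    &/' padlook.py
python3 padlook.py w4; python3 padlook.py w3 old
```

```text
time_s: 5.75
eef_pos: [645.5, 2.0, 207.1]
ee_rot: [-0.0, 0.707, 0.707, -0.0]
force: [0.5, -0.3, -2.3]
grip_width: 0.575
grip_force: 42.4
[645.5   2.  207.1]
(np.float64(359.7), np.float64(43.9)) [316, 0, 89, 93, 6745] [679.5 146.8  15. ]
(np.float64(336.9), np.float64(153.6)) [297, 112, 81, 84, 5321] [662.2  59.6  15. ]
(np.float64(317.7), np.float64(237.9)) [281, 212, 75, 53, 2825] [644.9 -18.8  15. ]
(np.float64(29.0), np.float64(412.8)) [0, 400, 60, 31, 1113] [ 317.  -225.7   15. ]
[627.  -78.7 206.7]
(np.float64(360.8), np.float64(52.9)) [317, 4, 89, 98, 6812] [662.2  59.5  15. ]
(np.float64(338.2), np.float64(162.4)) [298, 121, 81, 83, 5211] [644.9 -28.7  15. ]
(np.float64(319.4), np.float64(242.0)) [282, 220, 75, 47, 2271] [ 628.  -103.4   15. ]
(np.float64(34.8), np.float64(380.5)) [0, 340, 72, 81, 3060] [ 315.5 -262.    15. ]
```

Pad b is at (662.2,59.5), and both places agree on z=15. Spacing gives c (644.9,-28.7), a (679.5,147.7) and d (627.6,-116.9). Now place drum_50 on b.

```bash
python3 -m jog '[[0.029,0.0083,0.02,0,0,0,0.04],[0.029,0.0083,0.02,0,0,0,0.04],[0,0,0.04,0,0,0,0.04],[0,0,0.04,0,0,0,0.04],[0,0,0.02,0,0,0,0.04]]'
python3 -m jog '[[0,0,0,0,0,0,0.04],[0,0,0,0,0,0,0.04],[0,0,0,0,0,0,0.04],[0,0,0,0,0,0,0.04]]'
```

```text
time_s: 6.3
eef_pos: [660.6, 58.7, 63.4]
ee_rot: [-0.002, 0.708, 0.706, -0.002]
force: [-0.4, -0.1, -2.1]
grip_width: 0.573
grip_force: 42.4
time_s: 6.7
eef_pos: [663.0, 59.8, 69.0]
ee_rot: [0.001, 0.708, 0.707, 0.001]
force: [-0.2, -0.4, -2.5]
grip_width: 0.57
grip_force: 42.3
```

```bash
python3 -m jog '[[0.0005,-0.0008,0.015,0,0,0,0.04],[0,0,0.012,0,0,0,0.04],[0,0,0,0,0,0,0.04],[0,0,0,0,0,0,0.04],[0,0,0,0,0,0,0.04]]'
```

```text
time_s: 7.2
eef_pos: [661.5, 60.7, 40.3]
ee_rot: [-0.0, 0.707, 0.707, -0.0]
force: [0.6, -0.8, -2.4]
grip_width: 0.578
grip_force: 43.1
```

```bash
python3 -m jog '[[0,0,0.002,0,0,0,0.04],[0,0,0.001,0,0,0,0.04],[0,0,0,0,0,0,0.04]]'
```

```text
time_s: 7.5
eef_pos: [661.5, 60.7, 37.3]
ee_rot: [0.0, 0.707, 0.707, 0.0]
force: [-0.1, -0.6, -2.0]
grip_width: 0.575
grip_force: 43.0
```

```bash
python3 -m jog '[[0,0,0.001,0,0,0,0.04],[0,0,0.001,0,0,0,0.04],[0,0,0,0,0,0,0.04]]'
```

```text
time_s: 7.8
eef_pos: [661.6, 60.6, 37.2]
ee_rot: [0.0, 0.707, 0.707, 0.0]
force: [-6.5, -0.1, 11.9]
grip_width: 0.573
grip_force: 44.4
```

There is contact. Ease off, open, rise and look.

```bash
python3 -m jog '[[0,0,-0.001,0,0,0,0.04],[0,0,0,0,0,0,0.055],[0,0,0,0,0,0,0.07],[0,0,0,0,0,0,0.07],[0,0,-0.01,0,0,0,0.07]]'
python3 -m jog '[[0,0,-0.04,0,0,0,0.085],[0,0,-0.04,0,0,0,0.085],[0,0,-0.04,0,0,0,0.085],[0,0,0,0,0,0,0.085],[0,0,0,0,0,0,0.085]]'
cat > nutlook.py <<'E'
from h import *
import sys
# nutlook name x y z(nut) [r]
n,x,y,z=sys.argv[1],*map(float,sys.argv[2:5]); r=int(sys.argv[5]) if len(sys.argv)>5 else 30
T=pose(); im=eyes.capture("wrist"); cv2.imwrite(f"pics/{n}.png",im[:,:,::-1]); c=cam("wrist",T)
P=np.linalg.inv(c[1])@[x,y,z,1]; e=(c[0]["fx"]*P[0]/P[2]+c[0]["cx"],c[0]["fy"]*P[1]/P[2]+c[0]["cy"])
print("tcp",T[:3,3].round(1),"expect",np.round(e,1))
for b in nut(im,e,r): print(b,onz(c,b,z).round(1))
E
python3 nutlook.py w5 662.2 59.5 71
```

```text
time_s: 8.3
eef_pos: [660.7, 60.7, 45.2]
ee_rot: [-0.001, 0.707, 0.707, -0.001]
force: [0.2, -0.7, -1.0]
grip_width: 0.821
grip_force: 0.0
time_s: 8.8
eef_pos: [661.7, 60.6, 167.4]
ee_rot: [0.001, 0.707, 0.707, 0.001]
force: [-0.2, -0.2, -0.6]
grip_width: 0.997
grip_force: 0.0
tcp [661.7  60.6 167.4] expect [318.7 250.4]
(np.float64(317.2), np.float64(250.10000000000002), 371) [661.2  59.7  71. ]
```

View pics/w5.png

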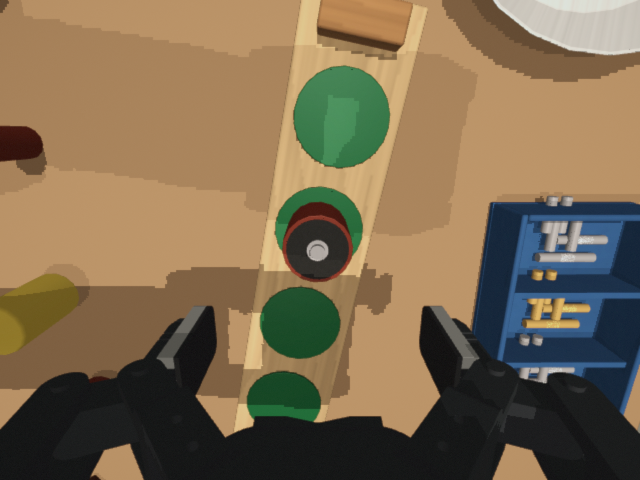

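drum_50 stands centred on b: nut at (317,250) → (661.2,59.7). Pads a (341,117) and c (300,323) are clear. Next is drum_62.

```bash
python3 -m jog '[[0.0386,-0.0234,-0.01,0,0,0,0.085],[0.0386,-0.0234,-0.01,0,0,0,0.085],[0.0386,-0.0234,-0.01,0,0,0,0.085],[0.0386,-0.0234,0,0,0,0,0.085],[0.0386,-0.0234,0,0,0,0,0.085]]'
python3 -m jog '[[0.0386,-0.0234,0,0,0,0,0.085],[0.0386,-0.0234,0,0,0,0,0.085],[0,0,0,0,0,0,0.085],[0,0,0,0,0,0,0.085],[0,0,0,0,0,0,0.085]]'
python3 nutlook.py w6 498.5 331.3 55
```

```text
time_s: 9.35
eef_pos: [543.1, 255.0, 195.2]
ee_rot: [-0.001, 0.708, 0.707, -0.001]
force: [0.4, 0.1, 0.2]
grip_width: 0.993
grip_force: 0.0
time_s: 9.85
eef_pos: [498.3, 330.1, 195.5]
ee_rot: [-0.0, 0.708, 0.706, -0.001]
force: [-0.2, -1.1, -0.5]
grip_width: 1.001
grip_force: 0.0
tcp [498.3 330.1 195.5] expect [318.6 229.9]
(np.float64(320.5), np.float64(231.0), 271) [500.  330.4  55. ]
```

View pics/w6.png

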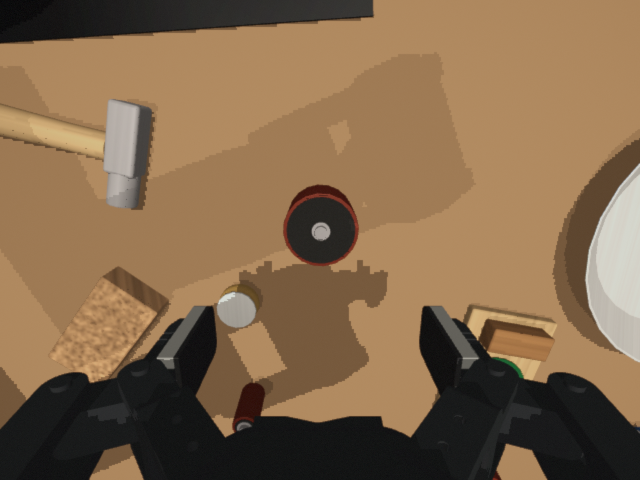

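drum_62's nut at (320,231) → (500,330.4), with the cap at (238,303) outside the finger lanes. Descend.

```bash
python3 -m jog '[[0.0005,0.0017,0.035,0,0,0,0.085],[0,0,0.035,0,0,0,0.085],[0,0,0.035,0,0,0,0.085],[0,0,0.03,0,0,0,0.085],[0,0,0.02,0,0,0,0.085]]'
python3 -m jog '[[0,0,0,0,0,0,0.085],[0,0,0,0,0,0,0.085],[0,0,0,0,0,0,0.085],[0,0,0,0,0,0,0.085]]'
```

```text
time_s: 10.4
eef_pos: [499.5, 329.9, 38.7]
ee_rot: [-0.001, 0.708, 0.706, -0.001]
force: [1.2, 0.8, 0.7]
grip_width: 0.992
grip_force: 0.0
time_s: 10.8
eef_pos: [500.4, 331.6, 42.6]
ee_rot: [0.0, 0.708, 0.707, 0.001]
force: [0.7, 0.7, -0.6]
grip_width: 0.998
grip_force: 0.0
```

```bash
python3 -m jog '[[-0.001,0,0.012,0,0,0,0.085],[0,0,0.006,0,0,0,0.085],[0,0,0,0,0,0,0.085],[0,0,0,0,0,0,0.085]]'
python3 -m jog '[[0,0,0,0,0,0,0.052],[0,0,0,0,0,0,0.052],[0,0,0,0,0,0,0.052],[0,0,0,0,0,0,0.052],[0,0,0,0,0,0,0.052]]' 40
```

```text
time_s: 11.2
eef_pos: [499.6, 330.5, 23.1]
ee_rot: [-0.0, 0.707, 0.707, -0.0]
force: [0.3, -0.1, -0.6]
grip_width: 0.993
grip_force: 0.0
time_s: 11.7
eef_pos: [500.0, 330.7, 23.9]
ee_rot: [0.0, 0.707, 0.707, 0.001]
force: [0.2, -1.0, 5.3]
grip_width: 0.715
grip_force: 44.3
```

Gripped at 61 mm. Lift and carry to pad a.

```bash
python3 -m jog '[[0,0,-0.025,0,0,0,0.052],[0,0,-0.045,0,0,0,0.052],[0,0,-0.04,0,0,0,0.052],[-0.0305,0.03,0,0,0,0,0.052],[-0.0305,0.03,0,0,0,0,0.052]]'
python3 -m jog '[[-0.0305,0.03,0,0,0,0,0.052],[-0.0305,0.03,0,0,0,0,0.052],[-0.0305,0.03,0,0,0,0,0.052],[-0.0302,0.0295,0,0,0,0,0.052],[0,0,0,0,0,0,0.052]]'
python3 -m jog '[[0,0,0.035,0,0,0,0.052],[0,0,0.025,0,0,0,0.052],[0,0,0,0,0,0,0.052],[0,0,0,0,0,0,0.052],[0,0,0,0,0,0,0.052]]'
```

```text
time_s: 12.2
eef_pos: [559.9, 269.4, 134.1]
ee_rot: [0.0, 0.707, 0.708, 0.001]
force: [1.2, 0.3, -3.2]
grip_width: 0.721
grip_force: 45.4
time_s: 12.7
eef_pos: [681.2, 142.9, 131.6]
ee_rot: [0.0, 0.709, 0.705, -0.001]
force: [-0.6, -0.3, -3.2]
grip_width: 0.714
grip_force: 45.3
time_s: 13.2
eef_pos: [679.7, 147.9, 75.2]
ee_rot: [0.001, 0.707, 0.707, 0.001]
force: [0.4, 0.0, -2.4]
grip_width: 0.713
grip_force: 45.3
```

```bash
python3 -m jog '[[0,0,0.018,0,0,0,0.052],[0,0,0.015,0,0,0,0.052],[0,0,0,0,0,0,0.052],[0,0,0,0,0,0,0.052],[0,0,0,0,0,0,0.052]]'
python3 -m jog '[[0,0,0.001,0,0,0,0.052],[0,0,0.001,0,0,0,0.052],[0,0,0,0,0,0,0.052]]'
```

```text
time_s: 13.7
eef_pos: [679.2, 147.7, 41.1]
ee_rot: [0.0, 0.707, 0.707, 0.0]
force: [0.3, -0.2, -3.5]
grip_width: 0.714
grip_force: 46.2
time_s: 14.0
eef_pos: [679.1, 147.6, 38.5]
ee_rot: [0.0, 0.707, 0.707, 0.0]
force: [-0.2, 0.0, -1.3]
grip_width: 0.713
grip_force: 46.3
```

```bash
python3 -m jog '[[0,0,0.001,0,0,0,0.052],[0,0,0,0,0,0,0.052],[0,0,0,0,0,0,0.052]]'
python3 -m jog '[[0,0,0,0,0,0,0.065],[0,0,0,0,0,0,0.078],[0,0,0,0,0,0,0.085],[0,0,0,0,0,0,0.085],[0,0,-0.01,0,0,0,0.085]]'
python3 -m jog '[[0,0,-0.04,0,0,0,0.085],[0,0,-0.04,0,0,0,0.085],[0,0,-0.04,0,0,0,0.085],[0,0,0,0,0,0,0.085],[0,0,0,0,0,0,0.085]]'
python3 nutlook.py w7 679.5 147.7 71
```

```text
time_s: 14.3
eef_pos: [679.1, 147.7, 38.4]
ee_rot: [0.0, 0.707, 0.707, 0.0]
force: [-3.5, -0.6, 5.0]
grip_width: 0.714
grip_force: 47.2
time_s: 14.8
eef_pos: [678.2, 147.6, 46.2]
ee_rot: [-0.001, 0.707, 0.707, -0.001]
force: [-0.3, 0.3, -0.9]
grip_width: 0.992
grip_force: 0.0
time_s: 15.3
eef_pos: [679.2, 147.7, 168.5]
ee_rot: [0.001, 0.707, 0.707, 0.001]
force: [0.1, -0.7, -0.3]
grip_width: 0.997
grip_force: 0.0
tcp [679.2 147.7 168.5] expect [318.4 248.3]
(np.float64(317.3), np.float64(248.10000000000002), 362) [678.7 147.8  71. ]
```

drum_62 is centred on a (678.7,147.8). On to drum_26, checking the bottle position on the way.

```bash
python3 -m jog '[[-0.003,-0.0423,-0.01,0,0,0,0.085],[-0.003,-0.0423,-0.01,0,0,0,0.085],[-0.003,-0.0423,0,0,0,0,0.085],[-0.003,-0.0423,0,0,0,0,0.085],[-0.003,-0.0423,0,0,0,0,0.085]]'
python3 -m jog '[[-0.003,-0.0423,0,0,0,0,0.06],[0,0,0,0,0,0,0.06],[0,0,0,0,0,0,0.06],[0,0,0,0,0,0,0.06]]'
python3 nutlook.py w8 425 130.5 55
python3 -c "
from h import *
print(tri([ray(cam('scene'),(290.5,236.4)),ray(cam('side'),(362.8,280))]))"
```

```text
time_s: 15.85
eef_pos: [465.0, 132.7, 186.0]
ee_rot: [-0.001, 0.707, 0.707, -0.001]
force: [0.1, 0.1, 0.1]
grip_width: 0.994
grip_force: 0.0
time_s: 16.25
eef_pos: [425.9, 129.8, 187.0]
ee_rot: [-0.0, 0.708, 0.707, -0.0]
force: [-0.4, -0.7, -1.0]
grip_width: 0.703
grip_force: 0.0
tcp [425.9 129.8 187. ] expect [317.  233.6]
(np.float64(317.3), np.float64(234.10000000000002), 293) [425.2 130.1  55. ]
(array([418.9265006 ,  -7.25249844,  29.98224951]), np.float64(1.1767742095545))
```

View pics/w8.png

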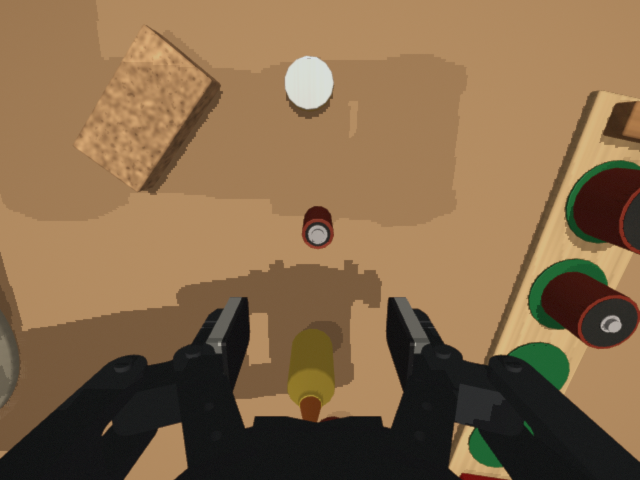

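drum_26's nut at (317,234) → (425.2,130.1). The bottle at (312,365) is about 137 mm away in y, so it's clear. Descend.

```bash
python3 -m jog '[[0.0003,-0.0007,0.035,0,0,0,0.06],[0,0,0.035,0,0,0,0.06],[0,0,0.035,0,0,0,0.06],[0,0,0.025,0,0,0,0.06],[0,0,0.016,0,0,0,0.06]]'
python3 -m jog '[[0,0,0,0,0,0,0.06],[0,0,0,0,0,0,0.06],[0,0,0,0,0,0,0.06],[0,0,0,0,0,0,0.06]]'
```

```text
time_s: 16.8
eef_pos: [424.3, 130.1, 39.0]
ee_rot: [-0.001, 0.708, 0.707, -0.001]
force: [0.1, 0.2, -0.1]
grip_width: 0.704
grip_force: 0.0
time_s: 17.2
eef_pos: [425.1, 130.2, 42.1]
ee_rot: [0.001, 0.707, 0.707, 0.001]
force: [0.5, 1.2, 1.4]
grip_width: 0.702
grip_force: 0.0
```

```bash
python3 -m jog '[[0,0,0.011,0,0,0,0.06],[0,0,0.006,0,0,0,0.06],[0,0,0,0,0,0,0.06],[0,0,0,0,0,0,0.06]]'
python3 -m jog '[[0,0,0,0,0,0,0.045],[0,0,0,0,0,0,0.03],[0,0,0,0,0,0,0.018],[0,0,0,0,0,0,0.018],[0,0,0,0,0,0,0.018]]' 30
python3 -m jog '[[0,0,0,0,0,0,0.018],[0,0,0,0,0,0,0.018]]'
```

```text
time_s: 17.6
eef_pos: [424.3, 130.2, 24.1]
ee_rot: [-0.0, 0.707, 0.707, -0.0]
force: [-0.2, -0.3, 0.2]
grip_width: 0.701
grip_force: 0.0
time_s: 18.1
eef_pos: [424.6, 130.2, 24.5]
ee_rot: [0.0, 0.707, 0.707, 0.0]
force: [-1.2, -0.8, 4.5]
grip_width: 0.298
grip_force: 29.4
time_s: 18.3
eef_pos: [424.6, 130.2, 24.6]
ee_rot: [0.0, 0.707, 0.707, 0.0]
force: [-1.6, 0.8, 5.2]
grip_width: 0.292
grip_force: 29.4
```

Gripped at 25 mm. Carry it to pad d, next to the red block.

```bash
python3 -m jog '[[0,0,-0.025,0,0,0,0.018],[0,0,-0.045,0,0,0,0.018],[0,0,-0.05,0,0,0,0.018],[-0.0353,0.029,0,0,0,0,0.018],[-0.0353,0.029,0,0,0,0,0.018]]'
python3 -m jog '[[-0.0353,0.029,0,0,0,0,0.018],[-0.0353,0.029,0,0,0,0,0.018],[-0.0353,0.029,0,0,0,0,0.018],[-0.0353,0.029,0,0,0,0,0.018],[-0.0353,0.029,0,0,0,0,0.018]]'
python3 -m jog '[[0,0,0.035,0,0,0,0.018],[0,0,0.035,0,0,0,0.018],[0,0,0,0,0,0,0.018],[0,0,0,0,0,0,0.018],[0,0,0,0,0,0,0.018]]'
```

```text
time_s: 18.8
eef_pos: [483.5, 59.0, 146.0]
ee_rot: [0.001, 0.707, 0.708, 0.001]
force: [-0.3, 1.0, 0.0]
grip_width: 0.295
grip_force: 29.7
time_s: 19.3
eef_pos: [628.0, -118.7, 143.8]
ee_rot: [-0.0, 0.708, 0.707, -0.0]
force: [-0.2, 1.0, -0.1]
grip_width: 0.294
grip_force: 29.7
time_s: 19.8
eef_pos: [628.2, -117.3, 76.6]
ee_rot: [0.002, 0.707, 0.707, 0.001]
force: [0.4, -0.3, 0.0]
grip_width: 0.295
grip_force: 29.7
```

```bash
python3 -m jog '[[0.0004,-0.0003,0.018,0,0,0,0.018],[0,0,0.015,0,0,0,0.018],[0,0,0,0,0,0,0.018],[0,0,0,0,0,0,0.018],[0,0,0,0,0,0,0.018]]'
python3 -m jog '[[0,0,0.001,0,0,0,0.018],[0,0,0.001,0,0,0,0.018],[0,0,0,0,0,0,0.018]]'
```

```text
time_s: 20.3
eef_pos: [627.3, -116.8, 42.2]
ee_rot: [0.001, 0.707, 0.707, 0.0]
force: [0.0, 0.1, -0.7]
grip_width: 0.3
grip_force: 29.6
time_s: 20.6
eef_pos: [627.1, -116.8, 39.6]
ee_rot: [0.0, 0.707, 0.707, 0.0]
force: [0.1, -0.9, 1.4]
grip_width: 0.298
grip_force: 29.9
```

```bash
python3 -m jog '[[0,0,0.001,0,0,0,0.018],[0,0,0,0,0,0,0.018],[0,0,0,0,0,0,0.018]]'
```

```text
time_s: 20.9
eef_pos: [627.1, -116.8, 39.6]
ee_rot: [0.0, 0.707, 0.707, 0.0]
force: [-4.1, 1.4, 10.1]
grip_width: 0.296
grip_force: 30.7
```

```bash
python3 -m jog '[[0,0,-0.0007,0,0,0,0.018],[0,0,0,0,0,0,0.03],[0,0,0,0,0,0,0.045],[0,0,0,0,0,0,0.06],[0,0,-0.01,0,0,0,0.06]]'
python3 -m jog '[[0,0,-0.04,0,0,0,0.085],[0,0,-0.04,0,0,0,0.085],[0,0,-0.04,0,0,0,0.085],[0,0,0,0,0,0,0.085],[0,0,0,0,0,0,0.085]]'
python3 nutlook.py w9 627.6 -116.9 71
```

```text
time_s: 21.4
eef_pos: [626.2, -116.4, 47.9]
ee_rot: [-0.001, 0.707, 0.707, -0.001]
force: [-0.1, 0.6, 0.5]
grip_width: 0.7
grip_force: 0.0
time_s: 21.9
eef_pos: [627.1, -116.8, 170.1]
ee_rot: [0.001, 0.707, 0.707, 0.0]
force: [-0.2, -0.5, -0.8]
grip_width: 0.994
grip_force: 0.0
tcp [ 627.1 -116.8  170.1] expect [318.8 247.7]
(np.float64(317.3), np.float64(247.10000000000002), 367) [ 626.6 -116.4   71. ]
```

View pics/w9.png

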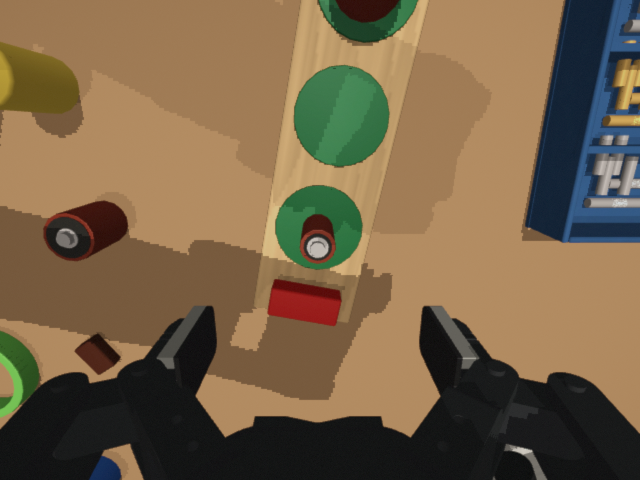

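drum_26 stands on d next to the red block, nut at (317,247) → (626.6,-116.4). Pad c (341,117) is free. Last is drum_38, seen at (68,238).

```bash
python3 -m jog '[[0.0006,-0.0465,0,0,0,0,0.085],[0.0006,-0.0465,0,0,0,0,0.085],[0.0006,-0.0465,0,0,0,0,0.085],[0.0006,-0.0465,0,0,0,0,0.07],[0,0,0,0,0,0,0.07]]'
python3 -m jog '[[0,0,0,0,0,0,0.07],[0,0,0,0,0,0,0.07],[0,0,0,0,0,0,0.07]]'
python3 nutlook.py w10 441.3 -114 55
```

```text
time_s: 22.45
eef_pos: [435.6, -112.5, 167.1]
ee_rot: [-0.003, 0.708, 0.706, -0.001]
force: [0.7, -1.1, 0.3]
grip_width: 0.816
grip_force: 0.0
time_s: 22.75
eef_pos: [441.8, -114.3, 168.7]
ee_rot: [-0.0, 0.707, 0.707, 0.0]
force: [-0.2, -0.8, -0.8]
grip_width: 0.817
grip_force: 0.0
tcp [ 441.8 -114.3  168.7] expect [317.6 241. ]
(np.float64(317.9), np.float64(241.39999999999998), 342) [ 441.6 -114.3   55. ]
```

```bash
python3 -m jog '[[0,0,0.035,0,0,0,0.07],[0,0,0.035,0,0,0,0.07],[0,0,0.035,0,0,0,0.07],[0,0,0.022,0,0,0,0.07],[0,0,0,0,0,0,0.07]]'
python3 -m jog '[[0,0,0,0,0,0,0.07],[0,0,0,0,0,0,0.07],[0,0,0,0,0,0,0.07]]'
```

```text
time_s: 23.3
eef_pos: [439.9, -113.4, 39.6]
ee_rot: [-0.003, 0.707, 0.707, -0.001]
force: [0.7, -0.1, 0.5]
grip_width: 0.821
grip_force: 0.0
time_s: 23.6
eef_pos: [441.6, -114.4, 43.1]
ee_rot: [0.001, 0.707, 0.707, 0.0]
force: [-0.3, -0.7, 0.5]
grip_width: 0.818
grip_force: 0.0
```

```bash
python3 -m jog '[[0,0,0.010,0,0,0,0.07],[0,0,0.005,0,0,0,0.07],[0,0,0,0,0,0,0.07],[0,0,0,0,0,0,0.07]]'
python3 -m jog '[[0,0,0,0,0,0,0.055],[0,0,0,0,0,0,0.042],[0,0,0,0,0,0,0.03],[0,0,0,0,0,0,0.03],[0,0,0,0,0,0,0.03]]' 35
python3 -m jog '[[0,0,0,0,0,0,0.03],[0,0,0,0,0,0,0.03]]'
```

```text
time_s: 24.0
eef_pos: [440.8, -114.1, 26.8]
ee_rot: [-0.0, 0.707, 0.707, -0.0]
force: [0.2, -0.3, -0.3]
grip_width: 0.816
grip_force: 0.0
time_s: 24.5
eef_pos: [441.1, -114.2, 27.3]
ee_rot: [0.0, 0.707, 0.707, 0.0]
force: [-0.8, 0.2, 6.2]
grip_width: 0.433
grip_force: 35.0
time_s: 24.7
eef_pos: [441.1, -114.2, 27.3]
ee_rot: [0.0, 0.707, 0.707, 0.0]
force: [-0.1, 0.7, 5.9]
grip_width: 0.436
grip_force: 35.0
```

```bash
python3 -m jog '[[0,0,-0.025,0,0,0,0.03],[0,0,-0.045,0,0,0,0.03],[0,0,-0.05,0,0,0,0.03],[0.0171,0.0408,0,0,0,0,0.03],[0.0171,0.0408,0,0,0,0,0.03]]'
python3 -m jog '[[0.0171,0.0408,0,0,0,0,0.03],[0.0171,0.0408,0,0,0,0,0.03],[0.0171,0.0408,0,0,0,0,0.03],[0,0,0,0,0,0,0.03],[0,0,0,0,0,0,0.03]]'
python3 -m jog '[[0,0,0.02,0,0,0,0.03],[0,0,0.02,0,0,0,0.03],[0,0,0,0,0,0,0.03],[0,0,0,0,0,0,0.03],[0,0,0,0,0,0,0.03]]'
```

```text
time_s: 25.2
eef_pos: [524.0, -80.0, 149.2]
ee_rot: [0.002, 0.708, 0.706, 0.001]
force: [0.2, -1.5, -1.4]
grip_width: 0.435
grip_force: 35.8
time_s: 25.7
eef_pos: [644.8, -28.5, 145.7]
ee_rot: [-0.001, 0.707, 0.707, -0.001]
force: [-0.0, -0.4, -0.6]
grip_width: 0.433
grip_force: 35.9
time_s: 26.2
eef_pos: [645.3, -29.3, 108.5]
ee_rot: [0.001, 0.708, 0.707, 0.001]
force: [0.5, 0.3, -1.1]
grip_width: 0.432
grip_force: 35.9
```

```bash
python3 -m jog '[[0.0004,0,0.025,0,0,0,0.03],[0,0,0.02,0,0,0,0.03],[0,0,0.012,0,0,0,0.03],[0,0,0,0,0,0,0.03],[0,0,0,0,0,0,0.03]]'
python3 -m jog '[[0,0,0,0,0,0,0.03],[0,0,0,0,0,0,0.03],[0,0,0,0,0,0,0.03]]'
```

```text
time_s: 26.7
eef_pos: [645.6, -28.6, 51.2]
ee_rot: [0.001, 0.707, 0.707, 0.0]
force: [0.5, -1.0, -1.8]
grip_width: 0.438
grip_force: 35.9
time_s: 27.0
eef_pos: [645.3, -28.4, 50.6]
ee_rot: [0.0, 0.707, 0.707, 0.0]
force: [-0.2, -0.1, -1.0]
grip_width: 0.433
grip_force: 35.9
```

```bash
python3 -m jog '[[0,-0.0003,0.005,0,0,0,0.03],[0,0,0.002,0,0,0,0.03],[0,0,0,0,0,0,0.03],[0,0,0,0,0,0,0.03]]'
python3 -m jog '[[0,0,0.0006,0,0,0,0.03],[0,0,0.0006,0,0,0,0.03],[0,0,0,0,0,0,0.03]]'
```

```text
time_s: 27.4
eef_pos: [644.7, -28.4, 42.9]
ee_rot: [-0.0, 0.707, 0.707, -0.0]
force: [-0.3, 1.1, -0.9]
grip_width: 0.439
grip_force: 36.1
time_s: 27.7
eef_pos: [644.8, -28.4, 42.3]
ee_rot: [0.0, 0.707, 0.707, 0.0]
force: [-2.6, 0.9, 5.8]
grip_width: 0.433
grip_force: 36.4
```

Contact. Release, rise, and take a final check from above and from the scene camera.

```bash
python3 -m jog '[[0,0,0,0,0,0,0.042],[0,0,0,0,0,0,0.055],[0,0,0,0,0,0,0.07],[0,0,0,0,0,0,0.07],[0,0,-0.01,0,0,0,0.07]]'
python3 -m jog '[[0,0,-0.04,0,0,0,0.07],[0,0,-0.04,0,0,0,0.07],[0,0,-0.04,0,0,0,0.07],[0,0,0,0,0,0,0.07],[0,0,0,0,0,0,0.07]]'
python3 nutlook.py w11 644.9 -28.7 71
python3 -m jog '[[0,-0.05,-0.03,0,0,0,0.07],[0,-0.05,-0.03,0,0,0,0.07],[0,-0.05,-0.03,0,0,0,0.07],[0,0,0,0,0,0,0.07],[0,0,0,0,0,0,0.07]]'
python3 -c "
from h import *
im=eyes.capture('side'); cv2.imwrite('pics/end.png',im[:,:,::-1])
print([b for b in blobs(yellow(im),150)])"
```

```text
time_s: 28.2
eef_pos: [644.0, -28.3, 50.8]
ee_rot: [-0.001, 0.707, 0.707, -0.001]
force: [0.0, 0.4, -0.5]
grip_width: 0.823
grip_force: 0.0
time_s: 28.7
eef_pos: [644.9, -28.5, 172.9]
ee_rot: [0.001, 0.707, 0.707, 0.001]
force: [-0.2, -0.3, -0.4]
grip_width: 0.822
grip_force: 0.0
tcp [644.9 -28.5 172.9] expect [318.  246.6]
(np.float64(317.0), np.float64(246.0), 367) [644.2 -28.3  71. ]
time_s: 29.25
eef_pos: [515.7, -28.3, 248.7]
ee_rot: [-0.0, 0.708, 0.707, -0.0]
force: [-0.5, -0.6, 0.0]
grip_width: 0.82
grip_force: 0.0
[((np.float64(362.8), np.float64(280.5)), [352, 262, 24, 38, 645])]
```

View pics/end.png

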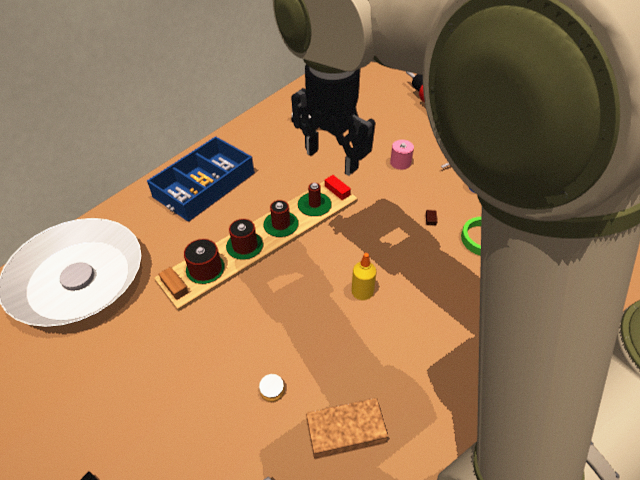

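The side view shows all four drums upright on their pads, nuts on top, from thin at the red block (314,193) to wide at (202,260). The bottle hasn't moved, still at (363,280).

```bash
python3 -c "
from rig import finish_job
print(finish_job())"
```

```text
the job is handed in; nothing more can be done
None
```

The job is handed in at about 29 s: the four drums stand upright, nuts up, within about 1 mm of their pad centres, thinnest next to the red block and widest at the far end, and the glue bottle is where it was.

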